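# Change over the raking lights on a carving

### The job

To read the carving, change over the two work lamps on the bench: switch the blue lamp off and the yellow lamp on. Nudge the white ridge of each lamp's slide switch fully across its detent; on is towards the lamp's lens, off is away from it.

Things in the scene. Friction and masses are not known exactly. Their poses are not given: they have to be found in the camera images.
- yellow_switch (a joint): Slide switch of the yellow lamp, in m: 0 = fully off (away from the lens), 0.018 = fully on (towards the lens); it starts off. Its detent resists with about 2 to 2.5 N, less towards mid travel (9 mm); from about 10 mm on it snaps the rest of the way by itself; let go before mid travel, it springs back. A green patch is bared behind the switch when on.
- yellow_ridge (a point): Centre of the top of the white ridge on the yellow lamp's switch, 58 mm above the bench; moves with the switch. The ridge stands 8 mm above the lamp's flat top, is 8 mm thick along the travel, 30 mm wide across. x = towards the lens (on), y = across the lamp, z = up. Mid travel is the middle of the lamp's top, which is flat for 60 mm either way along x.
- blue_switch (a joint): Slide switch of the blue lamp, same detent, in m: 0 = fully off, 0.018 = fully on (towards the lens); it starts on. Either lamp is a flat plastic box 150 mm long, 76 mm wide, top 50 mm above the bench, held fast by a magnetic foot (it does not move), with a black-framed pale lens on one short end and the switch in the middle of the top.
- blue_ridge (a point): Centre of the top of the white ridge on the blue lamp's switch, 58 mm above the bench, with the same sizes and axes as on the yellow lamp: x = towards its lens (on), so off is along -x; y = across the lamp, z = up.
There are look-alikes about, which are no part of the job. There is more than one size of the part that bears blue_switch; the job needs the middle-sized.

How it is judged (in metres and radians):
At the end, for the whole second after the job is handed in: The yellow lamp's switch is on (within 4 mm of its stop towards the lens) and the blue lamp's switch is off (within 4 mm of its stop away from the lens) (value of joint yellow_switch above 0.014 m and value of joint blue_switch below 0.004 m); the robot touches nothing.
It also fails if it takes over 35 s, if anything falls off the work surface, if the arm or the gripper's body presses on something with over 40 N, if the wrist force passes 120 N, or if a joint passes its speed limit or range.

### The arm

A 7-joint arm with a two-finger parallel gripper is mounted at the origin on the work surface. World frame = base frame: x ahead of the robot, y to its left, z up, the work surface at z = 0. Lengths are in m, angles in degrees, forces in N, time in s.
With the tool pointing down it reaches from about 0.4 to 0.85 m from the base axis. Payload 4.5 kg.
Tool frame: the origin (TCP) lies at the very end of the fingers, on their centre line; the grasp point (between the pads) lies 19 mm behind it (robot.grip_depth is the distance from the TCP to the grasp point, in m); z points along the fingers, y is the line along which they close (so a half turn about z gives the same grasp; the last joint's range is limited). The gripper opens to 88 mm and grips with 3 to 60 N. Pads are 18 mm wide; open, the fingers measure 123 mm over their backs; the gripper's body (75 mm by 187 mm) begins 45 mm behind the grasp point.
Start: joints at [78.656, 39.483, -11.15, 89.685, 9.013, 51.709, -12.324], TCP at [0.144, -0.608, 0.239] pointing down, gripper open.
Joint ranges: [-172.22, 172.22], [-26.19, 119.32], [-84.43, 86.54], [7.71, 146.69], [-57.33, 237.33], [2.42, 119.75], [-152.13, 152.13]. Speed limits (degrees/s): [147.25, 147.25, 180, 180, 180, 180, 180].

### API

Orientations are given as a 3x3 rotation matrix whose columns are the frame's x, y, z axes.
In Python, from cell import robot, eyes, job, finder gives the robot as it stands.
- The arm moves only by the shell command python3 -m jog 'ROWS' [FORCE]. ROWS is JSON, a list of rows, each an object of numbers: "claw": the closure, from -1 (fully open) to 1 (shut); "dx", "dy", "dz": the shift along the tool's x, y, z normalised to -1 to 1, where 1 is 25 cm; "wx", "wy", "wz": the turn, a rotation vector about the tool's x, y, z normalised to -1 to 1, where 1 is pi rad. In form: [{"claw": .., "dx": .., "dy": .., "dz": .., "wx": .., "wy": .., "wz": ..}, ...]. A call has 1 to 20 rows; each row is the pose to reach, as a shift and turn from the pose commanded when the call began, along the tool's axes at that moment, turning the shorter way round; what a row does not reach only later rows make up. A row lasts 1/12 s, in which the tool goes at most 41.7 mm and 7.16 degrees, less where a joint would pass 70% of its speed; a pose out of reach is approached as far as the arm can. A call with a number of a shift or a turn outside -1 to 1 is refused whole. A call with a gripper value outside its range is refused whole. The fingers move at their own pace and stop on an object; FORCE is the grip in N (left out, the last holds). Time passes only in rows, so rows that repeat a pose let the fingers close. It gives the time, the measured TCP pose, the force, the opening and the grip force at its end, in the units of the state.
- robot.read_state(): the state, without advancing time (a new reading comes with each control period).
- eyes.snapshot(name): name is "scene" or "top" or "wrist"; returns a dict with "color" (400x640x3 uint8, blue, green, red), "range_z" (400x640 float32, m along the optical axis (not along the pixel's ray), 0 where there is no reading), "K" (3x3 intrinsics, pixels), "dist" ([k1, k2, p1, p2, k3] as OpenCV has them; the pictures are not rectified), "R" (3x3) and "t" (3): a world point X has camera coordinates R X + t; the wrist camera has in their place "hand_eye" (4x4, takes a point from camera to tool coordinates, whose origin is the TCP and whose axes are the flange's). Camera axes: x right, y down, z forward; pixel columns grow to the right and rows downward; lengths in m; the calibration is good to about 2 mm. A picture is of the moment at which its call begins: read the wrist's pose just before it.
- job.job_done(): hands the job in; it is judged then, once.
Trained networks look in a picture, given as the dict that the camera call returned (one of the last four; its "shot" number tells which), for a name from the list of things; names that differ only in an ending like _2 or _b are one class to them, and where a whole thing is asked for, a point or a joint stands for the part that bears it (a point fixed in the world has none). Each returns a list of dicts, best first, with "p" (0 to 1); they miss things now and then, are a little off and sometimes report something else, mostly with a low value. They report only what shows in the picture. A call takes as long as a camera call. They do not tell look-alikes from the thing itself.
- finder.masks_of(picture, label): "region" (400x640 bool, what is visible of it) and "centre" ([column, row] in pixels, amid what is visible of it).
The state is a dict: "time_s": time; "joint_pos": joint angles; "joint_vel": joint speeds; "tau": joint torques, N m; "position": TCP position; "orientation": TCP orientation; "force": force on the tool from outside, world axes, zero at the start; "moment": the same for the moment, N m; "width": opening from 0.0 (shut) to 1.0 (fully open); "gripper_force": force on a finger pad.
Only numpy, scipy, OpenCV 4.12 (cv2) and the standard library are available. Lean on these libraries where they do the work, as an engineer would, in place of code of your own. Each camera call takes 0.05 s, during which the arm holds its last target. There are 200 camera calls.

## Working session

There is one attempt and no reset: what is moved stays moved. The work goes in short steps, Python scripts to look and compute and a shell command to move; the robot and the scene stay as the last step left them, time stands still between calls to the robot, and variables do not carry over. Pictures are saved under pics/ and viewed, at most 10 in all, crops included, and the job is handed in when it is done.

```bash
mkdir -p pics; ls; cat > h.py <<'E'
import numpy as np, cv2
from cell import robot, eyes, job, finder
def world(pic, uv, z=None, st=None):
    """pixels Nx2 -> world; by depth image, or by plane z if given"""
    uv=np.atleast_2d(np.array(uv,float)); K=np.array(pic["K"]); 
    n=cv2.undistortPoints(uv[:,None],K,np.array(pic["dist"],float))[:,0]
    r=np.c_[n,np.ones(len(n))]
    if "R" in pic: R=np.array(pic["R"]).T; o=-R@np.array(pic["t"])
    else:
        H=np.array(pic["hand_eye"]); Rt=np.array(st["orientation"]); p=np.array(st["position"])
        R=Rt@H[:3,:3]; o=Rt@H[:3,3]+p
    d=r@R.T
    if z is None: s=pic["range_z"][uv[:,1].round().astype(int),uv[:,0].round().astype(int)]
    else: s=(z-o[2])/d[:,2]
    return o+d*np.asarray(s)[:,None]
E
python3 - <<'E'
from h import *
for c in ("top","scene"):
    p=eyes.snapshot(c); cv2.imwrite(f"pics/{c}0.png",p["color"])
    for l in ("yellow_switch","blue_switch","yellow_ridge"):
        for m in finder.masks_of(p,l):
            r=m["region"]; ys,xs=np.nonzero(r); ok=p["range_z"][ys,xs]>0
            if ok.sum()==0: continue
            w=world(p,np.c_[xs,ys][ok]); 
            print(c,l,round(m["p"],2),np.round(m["centre"]),r.sum(),np.median(w,0).round(3),w.min(0).round(3),w.max(0).round(3), [np.round(v,3).tolist() for v in cv2.minAreaRect((w[w[:,2]>.04][:,:2]).astype(np.float32))[:2]] if (w[:,2]>.04).sum()>3 else '')
print(robot.read_state()["orientation"])
E
```

```text
pics
top yellow_switch 0.7 [413. 147.] 135 [ 0.505 -0.208  0.053] [ 0.491 -0.222  0.047] [ 0.52  -0.193  0.062] [[0.506, -0.207], [0.028, 0.028]]
top blue_switch 0.76 [173. 278.] 402 [0.221 0.306 0.075] [0.199 0.285 0.069] [0.242 0.329 0.087] [[0.22, 0.307], [0.043, 0.043]]
top blue_switch 0.47 [243. 143.] 187 [0.514 0.166 0.053] [0.499 0.15  0.047] [0.532 0.182 0.062] [[0.515, 0.166], [0.032, 0.03]]
top yellow_ridge 0.49 [414. 147.] 177 [ 0.506 -0.208  0.052] [ 0.491 -0.225  0.047] [ 0.522 -0.192  0.062] [[0.507, -0.208], [0.03, 0.032]]
scene yellow_switch 0.74 [223. 230.] 139 [ 0.51  -0.205  0.052] [ 0.493 -0.221  0.048] [ 0.523 -0.192  0.061] [[0.509, -0.206], [0.028, 0.027]]
scene blue_switch 0.71 [450. 142.] 221 [0.225 0.303 0.075] [0.196 0.283 0.069] [0.244 0.326 0.086] [[0.22, 0.304], [0.042, 0.046]]
scene blue_switch 0.43 [389. 247.] 153 [0.517 0.166 0.053] [0.498 0.151 0.048] [0.53  0.181 0.061] [[0.514, 0.166], [0.028, 0.029]]
scene yellow_ridge 0.6 [223. 231.] 168 [ 0.51  -0.205  0.052] [ 0.488 -0.223  0.047] [ 0.523 -0.191  0.061] [[0.506, -0.206], [0.034, 0.03]]
[[ 9.73252479e-01  2.29738128e-01 -7.57490166e-05]
 [ 2.29738139e-01 -9.73252454e-01  2.19716643e-04]
 [-2.32456261e-05 -2.31242205e-04 -9.99999973e-01]]
```

View pics/top0.png

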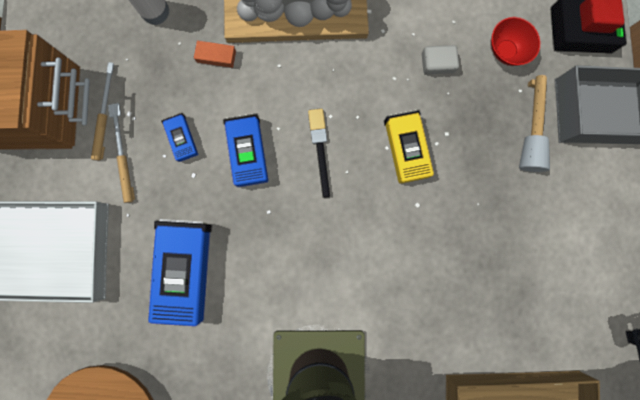

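View pics/scene0.png

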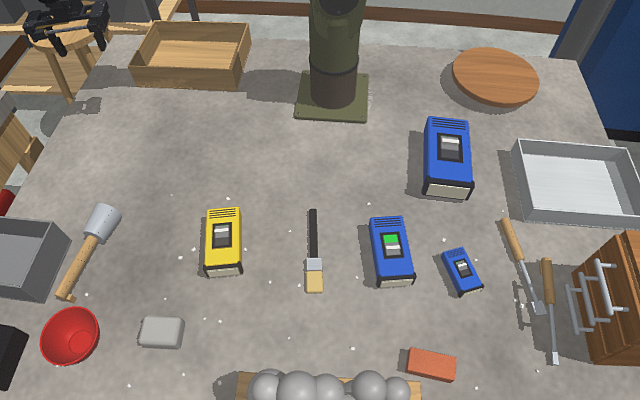

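The top view shows the middle-sized blue lamp at (245,149), with its lens up and green bared, so it is on. The yellow lamp is at (410,147), lens up and off. The blue lamps at (180,137) (small) and (180,272) (large) are look-alikes. Next I'll measure the axes and ridges of the two lamps I need.

```bash
python3 - <<'E'
from h import *
for c in ("top","scene"):
  p=eyes.snapshot(c); v,u=np.mgrid[0:400,0:640]; uv=np.c_[u.ravel(),v.ravel()]
  W=world(p,uv); col=p["color"].reshape(-1,3).astype(int)
  for n,c0 in (("yellow",(.506,-.207)),("blue",(.514,.166))):
    m=(np.hypot(W[:,0]-c0[0],W[:,1]-c0[1])<.1)
    T=W[m&(W[:,2]>.042)]
    (cx,cy),s,a=cv2.minAreaRect(T[:,:2].astype(np.float32))
    q=T[:,:2]-T[:,:2].mean(0); e=np.linalg.svd(q,full_matrices=False)[2][0]; e*=np.sign(e[0])
    b=cv2.boxPoints(((cx,cy),s,a)); E=[b[1]-b[0],b[2]-b[1]]; E=max(E,key=np.linalg.norm); E=E*np.sign(E[0])
    near=np.hypot(W[:,0]-c0[0],W[:,1]-c0[1])<.028
    wh=near&(col.min(1)>190)
    # white pixels on plane z=.058
    P=world(p,uv[wh],z=.058)
    hi=W[near&(W[:,2]>.055)]
    print(c,n,"ctr",np.round((cx,cy),4),np.round(s,3),"axis",np.degrees(np.arctan2(e[1],e[0])).round(1),np.degrees(np.arctan2(E[1],E[0])).round(1),"topz",np.median(T[:,2]).round(4),
     "white",wh.sum(),P.mean(0).round(4),"hi",len(hi),hi.mean(0).round(4))
E
```

```text
top yellow ctr [ 0.5182 -0.2044] [0.156 0.079] axis 12.2 11.8 topz 0.0505 white 42 [ 0.5069 -0.2069  0.058 ] hi 58 [ 0.506  -0.2068  0.0582]
top blue ctr [0.5082 0.1649] [0.157 0.078] axis 8.9 9.4 topz 0.0504 white 43 [0.5145 0.1664 0.058 ] hi 59 [0.513  0.1667 0.0585]
scene yellow ctr [ 0.5204 -0.205 ] [0.156 0.078] axis 11.6 12.6 topz 0.0498 white 40 [ 0.5075 -0.2073  0.058 ] hi 47 [ 0.5084 -0.2065  0.0582]
scene blue ctr [0.5095 0.1656] [0.157 0.079] axis 9.3 8.8 topz 0.0499 white 41 [0.515  0.1658 0.058 ] hi 52 [0.5157 0.1659 0.0581]
```

```bash
python3 -m jog '[{"claw":1,"dx":0.83,"dy":-0.615},{"claw":1,"dx":0.83,"dy":-0.615},{"claw":1,"dx":0.83,"dy":-0.615},{"claw":1,"dx":0.83,"dy":-0.615},{"claw":1,"dx":0.83,"dy":-0.615},{"claw":1,"dx":0.83,"dy":-0.615},{"claw":1,"dx":0.83,"dy":-0.615},{"claw":1,"dx":0.83,"dy":-0.615}]' 20
python3 -m jog '[{"claw":1,"dx":0.83,"dy":-0.615,"dz":0.3},{"claw":1,"dx":0.83,"dy":-0.615,"dz":0.3},{"claw":1,"dx":0.83,"dy":-0.615,"dz":0.3},{"claw":1,"dx":0.83,"dy":-0.615,"dz":0.3},{"claw":1,"dx":0.83,"dy":-0.615,"dz":0.3},{"claw":1,"dx":0.83,"dy":-0.615,"dz":0.3},{"claw":1,"dx":0.83,"dy":-0.615,"dz":0.3},{"claw":1,"dx":0.83,"dy":-0.615,"dz":0.3},{"claw":1,"dx":0.83,"dy":-0.615,"dz":0.3}]'
cat > near.py <<'E'
import sys
from h import *
c0=np.array([float(sys.argv[1]),float(sys.argv[2])]); a=np.radians(float(sys.argv[3])); ax=np.array([np.cos(a),np.sin(a)]); out=sys.argv[4]
s=robot.read_state(); p=eyes.snapshot("wrist"); cv2.imwrite(f"pics/{out}.png",p["color"])
v,u=np.mgrid[0:400,0:640]; uv=np.c_[u.ravel(),v.ravel()]; P=world(p,uv,z=.058,st=s)
W=world(p,uv,st=s); g=p["range_z"].ravel()>0
m=(np.hypot(*(P[:,:2]-c0).T)<.03)&(p["color"].reshape(-1,3).min(1)>180)
print("white",m.sum(),P[m].mean(0).round(4) if m.any() else '')
h=g&(np.hypot(*(W[:,:2]-c0).T)<.03)&(W[:,2]>.055)&(W[:,2]<.063)
print("hi",h.sum(),W[h].mean(0).round(4) if h.any() else '')
t=g&(np.hypot(*(W[:,:2]-c0).T)<.03)&(W[:,2]>.045)&(W[:,2]<.054)
print("topz",np.median(W[t][:,2]) if t.any() else '')
R=np.array(s["orientation"]); pos=np.array(s["position"]); k=h if h.any() else m
c=(W[h] if h.any() else P[m]).mean(0)[:2]
for f in (-.03,-.013,0,.013,.03): print(f,(R.T@(np.r_[c+f*ax,.053]-pos)/.25).round(3))
print("heading",np.degrees(np.arctan2(R[1,0],R[0,0])),"pos",pos.round(4),s["time_s"],s["width"])
E
python3 near.py .507 -.207 12 w1
```

```text
white 0 
hi 0 
topz 
-0.03 [nan nan nan]
-0.013 [nan nan nan]
0 [nan nan nan]
0.013 [nan nan nan]
0.03 [nan nan nan]
heading 13.282393886171578 pos [ 0.1436 -0.6083  0.2387] 0.5 0.9978266296954533invalid input at $[0]: expected keys claw, dx, dy, dz, wx, wy, wz
invalid input at $[0]: expected keys claw, dx, dy, dz, wx, wy, wz
near.py:14: RuntimeWarning: Mean of empty slice.
  c=(W[h] if h.any() else P[m]).mean(0)[:2]
  ret = um.true_divide(
```

View pics/w1.png

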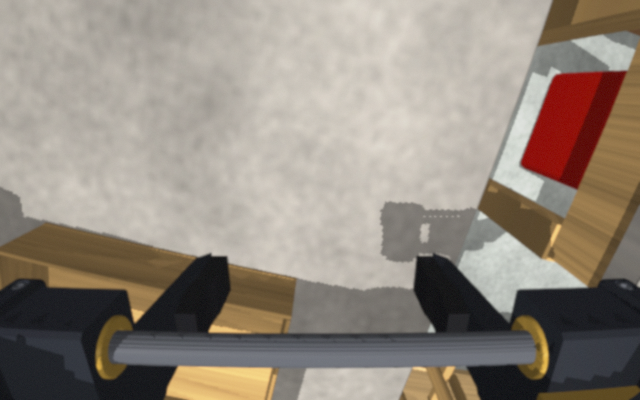

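The moves were refused because every row needs all seven keys, so the arm hasn't moved. The picture shows open fingers at (210,280) and (430,280) over bare bench.

```bash
python3 -m jog '[{"claw":1,"dx":0.83,"dy":-0.615,"dz":0,"wx":0,"wy":0,"wz":0},{"claw":1,"dx":0.83,"dy":-0.615,"dz":0,"wx":0,"wy":0,"wz":0},{"claw":1,"dx":0.83,"dy":-0.615,"dz":0,"wx":0,"wy":0,"wz":0},{"claw":1,"dx":0.83,"dy":-0.615,"dz":0,"wx":0,"wy":0,"wz":0},{"claw":1,"dx":0.83,"dy":-0.615,"dz":0,"wx":0,"wy":0,"wz":0},{"claw":1,"dx":0.83,"dy":-0.615,"dz":0,"wx":0,"wy":0,"wz":0},{"claw":1,"dx":0.83,"dy":-0.615,"dz":0,"wx":0,"wy":0,"wz":0},{"claw":1,"dx":0.83,"dy":-0.615,"dz":0,"wx":0,"wy":0,"wz":0}]' 20
python3 -m jog '[{"claw":1,"dx":0.83,"dy":-0.615,"dz":0.3,"wx":0,"wy":0,"wz":0},{"claw":1,"dx":0.83,"dy":-0.615,"dz":0.3,"wx":0,"wy":0,"wz":0},{"claw":1,"dx":0.83,"dy":-0.615,"dz":0.3,"wx":0,"wy":0,"wz":0},{"claw":1,"dx":0.83,"dy":-0.615,"dz":0.3,"wx":0,"wy":0,"wz":0},{"claw":1,"dx":0.83,"dy":-0.615,"dz":0.3,"wx":0,"wy":0,"wz":0},{"claw":1,"dx":0.83,"dy":-0.615,"dz":0.3,"wx":0,"wy":0,"wz":0},{"claw":1,"dx":0.83,"dy":-0.615,"dz":0.3,"wx":0,"wy":0,"wz":0},{"claw":1,"dx":0.83,"dy":-0.615,"dz":0.3,"wx":0,"wy":0,"wz":0},{"claw":1,"dx":0.83,"dy":-0.615,"dz":0.3,"wx":0,"wy":0,"wz":0}]'
python3 near.py .507 -.207 12 w2
```

```text
time_s: 1.22
position: [0.3134, -0.4079, 0.2391]
orientation: [[0.971, 0.237, 0.002], [0.237, -0.971, 0.001], [0.002, -0.001, -1.0]]
force: [-0.1, -0.2, -0.6]
width: 0.425
gripper_force: 0.0
time_s: 1.97
position: [0.4768, -0.2148, 0.1633]
orientation: [[0.973, 0.23, -0.001], [0.23, -0.973, -0.001], [-0.001, 0.001, -1.0]]
force: [-0.6, 0.2, -0.2]
width: 0.003
gripper_force: 0.0
white 482 [ 0.5078 -0.2065  0.058 ]
hi 455 [ 0.5082 -0.2064  0.057 ]
topz 0.04943966215494411
-0.03 [ 0.01  -0.007  0.441]
-0.013 [ 0.078 -0.005  0.441]
0 [ 0.13  -0.004  0.441]
0.013 [ 0.182 -0.003  0.441]
0.03 [ 0.25  -0.002  0.441]
heading 13.28254231485882 pos [ 0.4768 -0.2148  0.1633] 1.9667 0.0031558704217939455
```

View pics/w2.png

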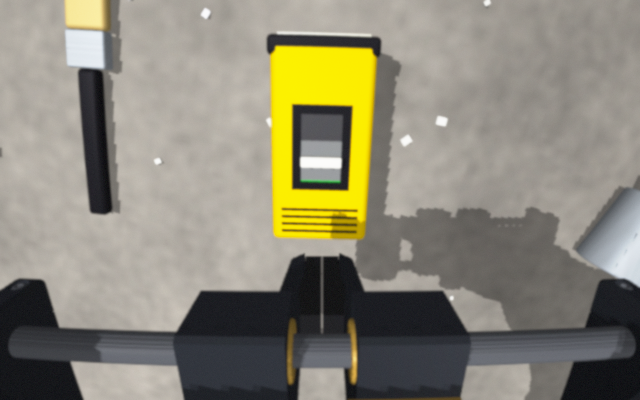

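The yellow ridge is centred at (321,161), the lens is up, and the fingers are shut. Position and height match the earlier fix.

```bash
python3 -m jog '[{"claw":1,"dx":0.005,"dy":-0.006,"dz":0.16,"wx":0,"wy":0,"wz":0},{"claw":1,"dx":0.005,"dy":-0.006,"dz":0.32,"wx":0,"wy":0,"wz":0},{"claw":1,"dx":0.005,"dy":-0.006,"dz":0.4,"wx":0,"wy":0,"wz":0},{"claw":1,"dx":0.005,"dy":-0.006,"dz":0.44,"wx":0,"wy":0,"wz":0},{"claw":1,"dx":0.005,"dy":-0.006,"dz":0.44,"wx":0,"wy":0,"wz":0},{"claw":1,"dx":0.005,"dy":-0.006,"dz":0.44,"wx":0,"wy":0,"wz":0}]'
python3 -m jog '[{"claw":1,"dx":0.03,"dy":0,"dz":0,"wx":0,"wy":0,"wz":0},{"claw":1,"dx":0.055,"dy":0,"dz":0,"wx":0,"wy":0,"wz":0},{"claw":1,"dx":0.075,"dy":0,"dz":0,"wx":0,"wy":0,"wz":0},{"claw":1,"dx":0.09,"dy":0,"dz":0,"wx":0,"wy":0,"wz":0},{"claw":1,"dx":0.105,"dy":0,"dz":0,"wx":0,"wy":0,"wz":0},{"claw":1,"dx":0.12,"dy":0,"dz":0,"wx":0,"wy":0,"wz":0},{"claw":1,"dx":0.13,"dy":0,"dz":0,"wx":0,"wy":0,"wz":0},{"claw":1,"dx":0.13,"dy":0,"dz":0,"wx":0,"wy":0,"wz":0},{"claw":1,"dx":0.13,"dy":0,"dz":0,"wx":0,"wy":0,"wz":0}]'
```

```text
time_s: 2.52
position: [0.4774, -0.2138, 0.0544]
orientation: [[0.974, 0.227, 0.0], [0.227, -0.974, -0.001], [-0.0, 0.001, -1.0]]
force: [0.6, 0.4, 0.1]
width: 0.004
gripper_force: 0.0
time_s: 3.27
position: [0.5095, -0.2042, 0.0536]
orientation: [[0.973, 0.23, -0.0], [0.23, -0.973, 0.0], [0.0, -0.0, -1.0]]
force: [0.2, 0.9, 0.0]
width: 0.005
gripper_force: 0.0
```

```bash
python3 -m jog '[{"claw":1,"dx":-0.06,"dy":0,"dz":0,"wx":0,"wy":0,"wz":0},{"claw":1,"dx":-0.13,"dy":0,"dz":-0.1,"wx":0,"wy":0,"wz":0},{"claw":1,"dx":-0.13,"dy":0,"dz":-0.26,"wx":0,"wy":0,"wz":0},{"claw":1,"dx":-0.13,"dy":0,"dz":-0.42,"wx":0,"wy":0,"wz":0},{"claw":1,"dx":-0.13,"dy":0,"dz":-0.44,"wx":0,"wy":0,"wz":0},{"claw":1,"dx":-0.13,"dy":0,"dz":-0.44,"wx":0,"wy":0,"wz":0}]'
python3 near.py .516 -.205 12 w3
```

```text
time_s: 3.77
position: [0.4793, -0.2127, 0.1662]
orientation: [[0.973, 0.229, 0.006], [0.229, -0.973, -0.002], [0.005, 0.003, -1.0]]
force: [0.0, 0.2, -1.2]
width: 0.007
gripper_force: 0.0
white 489 [ 0.5255 -0.2025  0.058 ]
hi 462 [ 0.5258 -0.2026  0.057 ]
topz 0.04949588770006205
-0.03 [ 0.068 -0.001  0.453]
-0.013 [0.136 0.001 0.454]
0 [0.188 0.002 0.454]
0.013 [0.24  0.003 0.454]
0.03 [0.308 0.005 0.454]
heading 13.25157414651653 pos [ 0.4793 -0.2127  0.1662] 3.7667 0.006536883329354995
```

View pics/w3.png

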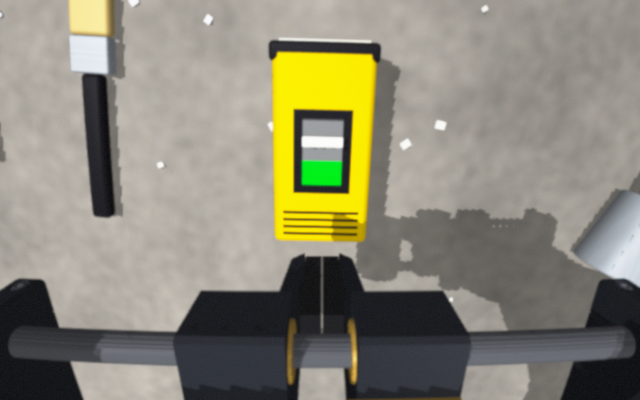

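The yellow ridge has moved a full 18 mm, with the green patch showing at (322,175), so it is on. On to the blue lamp.

```bash
python3 -m jog '[{"claw":1,"dx":0.183,"dy":-0.72,"dz":0,"wx":0,"wy":0,"wz":0},{"claw":1,"dx":0.183,"dy":-0.72,"dz":0,"wx":0,"wy":0,"wz":0},{"claw":1,"dx":0.183,"dy":-0.72,"dz":0,"wx":0,"wy":0,"wz":0},{"claw":1,"dx":0.183,"dy":-0.72,"dz":0,"wx":0,"wy":0,"wz":0},{"claw":1,"dx":0.183,"dy":-0.72,"dz":0,"wx":0,"wy":0,"wz":0},{"claw":1,"dx":0.183,"dy":-0.72,"dz":0,"wx":0,"wy":0,"wz":0}]'
python3 -m jog '[{"claw":1,"dx":0.183,"dy":-0.72,"dz":0,"wx":0,"wy":0,"wz":0.023},{"claw":1,"dx":0.183,"dy":-0.72,"dz":0,"wx":0,"wy":0,"wz":0.023},{"claw":1,"dx":0.183,"dy":-0.72,"dz":0,"wx":0,"wy":0,"wz":0.023},{"claw":1,"dx":0.183,"dy":-0.72,"dz":0,"wx":0,"wy":0,"wz":0.023},{"claw":1,"dx":0.183,"dy":-0.72,"dz":0,"wx":0,"wy":0,"wz":0.023},{"claw":1,"dx":0.183,"dy":-0.72,"dz":0,"wx":0,"wy":0,"wz":0.023},{"claw":1,"dx":0.183,"dy":-0.72,"dz":0,"wx":0,"wy":0,"wz":0.023}]'
python3 near.py .515 .166 9.1 w4
```

```text
time_s: 4.32
position: [0.4799, -0.0198, 0.1619]
orientation: [[0.971, 0.24, -0.004], [0.24, -0.971, 0.003], [-0.003, -0.004, -1.0]]
force: [0.6, 1.0, -0.9]
width: 0.003
gripper_force: 0.0
time_s: 4.9
position: [0.4834, 0.1591, 0.1622]
orientation: [[0.987, 0.16, -0.002], [0.16, -0.987, -0.002], [-0.003, 0.002, -1.0]]
force: [0.2, -1.8, -0.4]
width: 0.004
gripper_force: 0.0
white 1448 [0.5172 0.1663 0.058 ]
hi 458 [0.5156 0.1664 0.057 ]
topz 0.049437476159679083
-0.03 [ 0.013 -0.009  0.437]
-0.013 [ 0.081 -0.009  0.437]
0 [ 0.133 -0.009  0.437]
0.013 [ 0.185 -0.009  0.436]
0.03 [ 0.253 -0.008  0.436]
heading 9.231196169350739 pos [0.4834 0.1591 0.1622] 4.9 0.004384821941904174
```

View pics/w4.png

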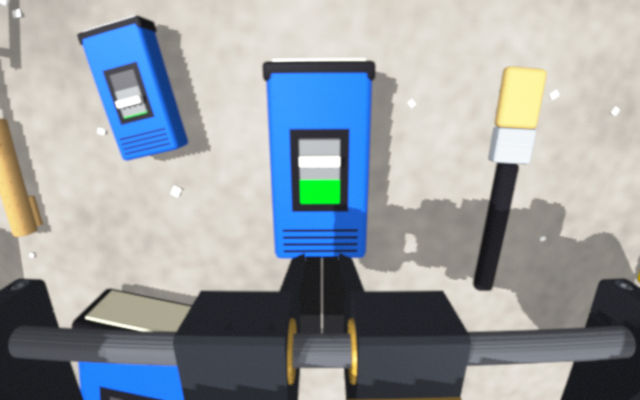

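The blue ridge is at (320,161), lens up and green bared. I'll descend on the lens side of it and push it away from the lens.

```bash
python3 -m jog '[{"claw":1,"dx":0.15,"dy":-0.008,"dz":0,"wx":0,"wy":0,"wz":0},{"claw":1,"dx":0.255,"dy":-0.008,"dz":0,"wx":0,"wy":0,"wz":0},{"claw":1,"dx":0.255,"dy":-0.008,"dz":0.1,"wx":0,"wy":0,"wz":0},{"claw":1,"dx":0.255,"dy":-0.008,"dz":0.25,"wx":0,"wy":0,"wz":0},{"claw":1,"dx":0.255,"dy":-0.008,"dz":0.38,"wx":0,"wy":0,"wz":0},{"claw":1,"dx":0.255,"dy":-0.008,"dz":0.436,"wx":0,"wy":0,"wz":0},{"claw":1,"dx":0.255,"dy":-0.008,"dz":0.436,"wx":0,"wy":0,"wz":0},{"claw":1,"dx":0.255,"dy":-0.008,"dz":0.436,"wx":0,"wy":0,"wz":0}]'
python3 -m jog '[{"claw":1,"dx":-0.03,"dy":0,"dz":0,"wx":0,"wy":0,"wz":0},{"claw":1,"dx":-0.055,"dy":0,"dz":0,"wx":0,"wy":0,"wz":0},{"claw":1,"dx":-0.075,"dy":0,"dz":0,"wx":0,"wy":0,"wz":0},{"claw":1,"dx":-0.09,"dy":0,"dz":0,"wx":0,"wy":0,"wz":0},{"claw":1,"dx":-0.105,"dy":0,"dz":0,"wx":0,"wy":0,"wz":0},{"claw":1,"dx":-0.12,"dy":0,"dz":0,"wx":0,"wy":0,"wz":0},{"claw":1,"dx":-0.125,"dy":0,"dz":0,"wx":0,"wy":0,"wz":0},{"claw":1,"dx":-0.125,"dy":0,"dz":0,"wx":0,"wy":0,"wz":0},{"claw":1,"dx":-0.125,"dy":0,"dz":0,"wx":0,"wy":0,"wz":0}]'
```

```text
time_s: 5.62
position: [0.5463, 0.1677, 0.0535]
orientation: [[0.988, 0.155, -0.002], [0.155, -0.988, -0.003], [-0.003, 0.003, -1.0]]
force: [-0.5, -0.9, 0.0]
width: 0.006
gripper_force: 0.0
time_s: 6.37
position: [0.5156, 0.1669, 0.0547]
orientation: [[0.987, 0.159, -0.0], [0.159, -0.987, 0.0], [-0.0, -0.0, -1.0]]
force: [0.1, -0.1, 0.2]
width: 0.002
gripper_force: 0.0
```

```bash
python3 -m jog '[{"claw":1,"dx":0.06,"dy":0,"dz":0,"wx":0,"wy":0,"wz":0},{"claw":1,"dx":0.06,"dy":0,"dz":-0.15,"wx":0,"wy":0,"wz":0},{"claw":1,"dx":0.06,"dy":0,"dz":-0.3,"wx":0,"wy":0,"wz":0},{"claw":1,"dx":-0.06,"dy":0,"dz":-0.43,"wx":0,"wy":0,"wz":0},{"claw":1,"dx":-0.14,"dy":0,"dz":-0.44,"wx":0,"wy":0,"wz":0},{"claw":1,"dx":-0.14,"dy":0,"dz":-0.44,"wx":0,"wy":0,"wz":0},{"claw":1,"dx":-0.14,"dy":0,"dz":-0.44,"wx":0,"wy":0,"wz":0}]'
python3 near.py .506 .165 9.1 w5
```

```text
time_s: 6.95
position: [0.4808, 0.1612, 0.1653]
orientation: [[0.987, 0.16, 0.0], [0.16, -0.987, 0.0], [0.001, -0.0, -1.0]]
force: [1.1, -0.3, 0.6]
width: 0.007
gripper_force: 0.0
white 1328 [0.4999 0.1639 0.058 ]
hi 410 [0.498  0.1633 0.0571]
topz 0.049514096440415045
-0.03 [-0.051  0.003  0.449]
-0.013 [0.017 0.003 0.449]
0 [0.069 0.003 0.449]
0.013 [0.121 0.003 0.449]
0.03 [0.189 0.003 0.449]
heading 9.182551774858018 pos [0.4808 0.1612 0.1653] 6.95 0.007362808805778785
```

View pics/w5.png

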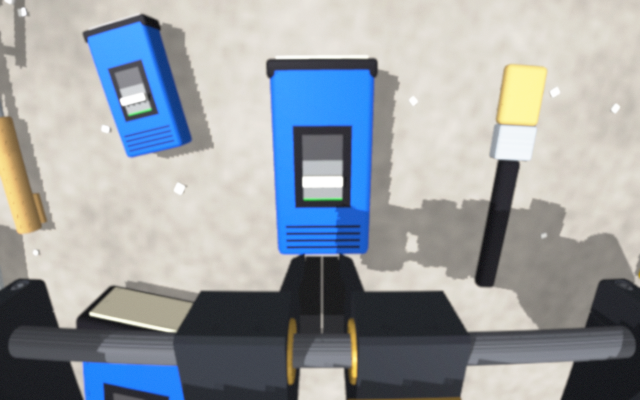

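The blue ridge is now at (322,182), a full 18 mm back with the green covered, so it is off. The arm is clear of everything.

```bash
python3 -c "
from cell import job
print(job.job_done())"
```

```text
the job is handed in; nothing more can be done
None
```

The yellow lamp is switched on and the middle-sized blue lamp is off; each ridge measured a full 18 mm across in the wrist camera, and I handed the job in at about 7 s with the arm clear (no verdict came back).

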